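# Fetch the plated knob from under the drip rack with the reacher

## Task

A freshly copper-plated knob has ended up under the low drip rack. Take the reacher by its handle, slide its open jaws in round the neck of the knob, squeeze the trigger by feel just hard enough to hold the knob without marking it, and draw it, still standing, about a hand's breadth out in front of the rack; then let go, so that the knob and the reacher both stand free on the worktop. Fetch it with the reacher only, do not force anything against the rack, and leave the other things alone.

Things in the scene. Friction and masses are not known exactly. Their poses are not given: they have to be found in the camera images.
- reacher_handle (a point): Middle of the upright handle of the reacher, a 0.36 kg, 280 mm hand tool, 58 mm above the worktop it stands on; x along the shaft to the jaws, z up. Handle: fixed black rear grip (outer face 29 mm behind this point) and a steel trigger plate in front (29 mm ahead when released), 26 mm wide, up to 82 mm high. Take it from above: fingers closing along x, tips 30 mm or more above the worktop.
- reacher: The same tool; origin under the handle. It stands on a flat heel (86 x 54 x 10 mm) under the handle and a small skid at its front; slide it along the worktop, it can slip in a light grip. The shaft and socket ahead of the handle are 24 mm high. The rear grip is part of the tool, so as the trigger is squeezed between fingers that move equally, the tool creeps forward by half the travel.
- reacher_jaws (a point): Middle between the reacher's jaws, 215 mm ahead of reacher_handle along x and 17 mm above the worktop. The two jaw plates are 42 mm long (they end 23 mm ahead of this point), 12 mm high (11 to 23 mm above the worktop) and, open, 30 mm apart. The crosshead that closes the throat lies 21 mm behind this point; with the slides on it, it is 70 mm wide, 32 mm high.
- trigger (a joint): Trigger travel in m: 0 released, 0.014 fully squeezed. Its spring takes 10.5 N at 0 and 12.6 N at 0.014, so a finger grip of 4 to 9 N holds the tool with its jaws open. Both jaws move in 1 mm per mm of trigger. They meet the knob's neck somewhere between 3 and 9 mm, depending on how it stands and turns between them; from there they hardly yield and the force climbs at once: the bite must be felt.
- jaw_left: The jaw on the reacher's left (its +y side); slides sideways with the trigger. Once the knob stops them, half of the trigger force above its spring goes to each jaw: with 18 to 22 N of finger force on the trigger a jaw presses with some 3 to 5.5 N, which is right; over 12 N marks the plating.
- jaw_right: The jaw on the reacher's right (its -y side), mirrored. Drawing the tool back loads the trigger side and adds 2 to 4 N to the bite, so draw gently.
- knob_neck (a point): Middle of the neck of the copper-plated drawer knob, 17 mm above the worktop that it stands on. Foot 32 mm across and 6 mm high, a flattened neck, 20 x 14 mm (x by y) from 6 to 28 mm high, head 26 mm across, 37 mm tall in all; about 0.06 to 0.13 kg. It may stand turned any way.
- knob: The same knob; origin at the centre of its underside.
- drip_rack: Fixed low rack, steel rods over aluminium sheet. Origin: centre of its footprint on the worktop; x points from its open front (edge at x = -75 mm) to its closed back (x = +70 mm inside). 120 mm clear width between the side sheets, 48 mm clear height under the rods, 58 mm high in all. Behind it the fixed power supply (163 mm tall) has its front at 0.54 m from the robot base along world x.
- fallen_clip: Bystander: a small black binder clip (19 x 46 x 13 mm) lying in a back corner under the rack.
- roll_of_tape: Bystander: roll of tape, 68 mm across, 24 mm high, in the right part of the worktop.
- fine_brush: Bystander: thin paint brush, 147 mm long, lying to the right of the power supply.
- wood_block: Bystander: wooden block, 40 x 85 x 34 mm, far left of the worktop.
- loose_clip: Bystander: a second black binder clip, 19 x 46 x 13 mm, lying in the open to the left of the rack.

How it is judged:
By the outcome, as a careful person would: the job done as asked, in the order asked, and still so for the second after the job is handed in, with the robot touching nothing.
It also fails if it takes over 56 s, if anything falls off the work surface, if the arm or the gripper's body presses on something with over 40 N, if the wrist force passes 120 N, or if a joint passes its speed limit or range.

## Robot

A 7-joint arm with a two-finger parallel gripper is mounted at the origin on a cart in front of the work surface, level with it; the furniture and walls round the work are solid. World frame = base frame: x ahead of the robot, y to its left, z up, the work surface at z = 0. Lengths are in m, angles in rad, forces in N, time in s.
With the tool pointing down it reaches from about 0.4 to 0.9 m from the base axis. Payload 5.5 kg.
Tool frame: the origin (TCP) lies midway between the tips of the shut fingers; the grasp point (between the pads) lies 19 mm behind it; z points along the fingers, y is the direction in which the jaws open and shut (so a half turn about z gives the same grasp; the last joint's range is limited). The gripper opens to 92 mm and grips with 3 to 60 N. Pads are 19 mm wide; open, the fingers measure 130 mm over their backs; the gripper's body (75 mm by 190 mm) begins 47 mm behind the grasp point.
Start: joints at [1.465, 0.501, -0.427, 1.55, 0.221, 1.138, -0.21], TCP at [0.234, -0.606, 0.227] pointing down, gripper open.
Joint ranges: [-2.88, 2.88], [-0.31, 2.03], [-1.54, 1.56], [0.2, 2.42], [-1.41, 4.55], [0.19, 2.02], [-2.57, 2.57]. Speed limits (rad/s): [2.57, 2.57, 3.14, 3.14, 3.14, 3.14, 3.14].

## Interface

Orientations are given as a unit quaternion [w, x, y, z].
In Python, from cell import monitor, eyes, close_job gives the robot as it stands.
- The arm moves only by the tool step_arm, never from a script. Its argument "moves" is a list that holds one entry, the list of rows, each a list of 7 numbers: the finger opening in m, from 0 to 0.0918, then the shift along the tool's x, y, z in m, then the turn, a rotation vector about the tool's x, y, z in degrees. In form: [[[hand, x, y, z, wx, wy, wz], ...]]. A call has 1 to 10 rows; each row is the pose to reach, as a shift and turn from the pose commanded when the call began, along the tool's axes at that moment; what a row does not reach only later rows make up. A row lasts 1/8 s, in which the tool goes at most 62.5 mm and 10.7 degrees, less where a joint would pass 70% of its speed; a pose out of reach is approached as far as the arm can. A call with a gripper value outside its range is refused whole. The fingers move at their own pace and stop on an object; the grip force is fixed at half the most. Time passes only in rows, so rows that repeat a pose let the fingers close. It gives the time, the measured TCP pose, the force and the opening at its end, in the units of the state.
- monitor.state(): the state, without advancing time (a new reading comes with each control period).
- eyes.camera(name): name is "scene" or "top"; returns a dict with "img" (480x640x3 uint8, red, green, blue), "fov_y" (degrees; the focal length in pixels is half the picture's height over the tangent of half this angle, whatever the lens; pixels are square), "cx", "cy" (the principal point, pixels), "xyz" and "orientation" of the camera in the world. Camera axes: x right, y down, z forward; pixel columns grow to the right and rows downward; lengths in m; the calibration is good to about 2 mm. A picture is of the moment at which its call begins. There is no depth.
- close_job(): hands the job in, once; it reports no verdict.
The state is a dict: "t": time; "joint_pos": joint angles; "qvel": joint speeds; "joint_torque": joint torques, N m; "ee_pos": TCP position; "ee_rot": TCP orientation; "wrist_force": force on the tool from outside, world axes, zero at the start; "torque": the same for the moment, N m; "width": opening from 0.0 (shut) to 1.0 (fully open).
Only numpy, scipy, OpenCV 4.12 (cv2) and the standard library are available. Lean on these libraries where they do the work, as an engineer would, in place of code of your own. Each camera call takes 0.05 s, during which the arm holds its last target.

## Working session

There is one attempt and no reset: what is moved stays moved. The work goes in short steps, Python scripts to look and compute and a tool call to move; the robot and the scene stay as the last step left them, time stands still between calls to the robot, and variables do not carry over. Pictures are saved under pics/ and viewed, and the job is handed in when it is done.

Besides the shell and the picture viewer there is one more tool, called after ">>>" as name(argument=value, ...), one argument or row to a line, values as JSON. step_arm: Moves the arm, as the interface text tells. Its arguments: {"type":"object","properties":{"moves":{"type":"array"}},"required":["moves"]}

```bash
mkdir -p pics; ls; python3 - <<'E'
from cell import monitor, eyes
import cv2,json
print(monitor.state())
for n in("scene","top"):
    c=eyes.camera(n); cv2.imwrite(f"pics/{n}0.png",c["img"][:,:,::-1]); print({k:v for k,v in c.items() if k!="img"})
E
```

```text
pics
{'t': 0.0, 'joint_pos': array([ 1.46520695,  0.50181738, -0.42675961,  1.55145027,  0.22079547,
        1.13831402, -0.21028777]), 'qvel': array([-0.00095713,  0.00103687, -0.00224562, -0.00099388, -0.00153655,
        0.00046033,  0.00173038]), 'joint_torque': array([-1.96860756e-04, -5.66593266e+01, -5.81576407e+00, -2.79109633e+01,
       -6.82514277e-02,  3.08394944e-02,  2.00737168e-04]), 'ee_pos': array([ 0.23400198, -0.60566255,  0.22569457]), 'ee_rot': array([-9.55933415e-04,  9.83043514e-01,  1.83369874e-01, -1.55628475e-04]), 'wrist_force': array([-0.72831783,  0.14118436, -1.13339488]), 'torque': array([ 0.01817707, -0.02465913, -0.03286348]), 'width': 1.0002625351142314}
{'fov_y': 45.45747757644203, 'cx': 312.98777105311456, 'cy': 236.9074045239434, 'xyz': array([-0.62500441,  0.55555805,  0.73862487]), 'orientation': array([ 0.28881625, -0.4515051 ,  0.72260758, -0.43653935])}
{'fov_y': 50.74660482289954, 'cx': 310.9522021616915, 'cy': 234.25174637641206, 'xyz': array([0.34625998, 0.02052207, 1.18654917]), 'orientation': array([-0.05883728,  0.70477838, -0.70335478,  0.07153781])}
```

View pics/scene0.png

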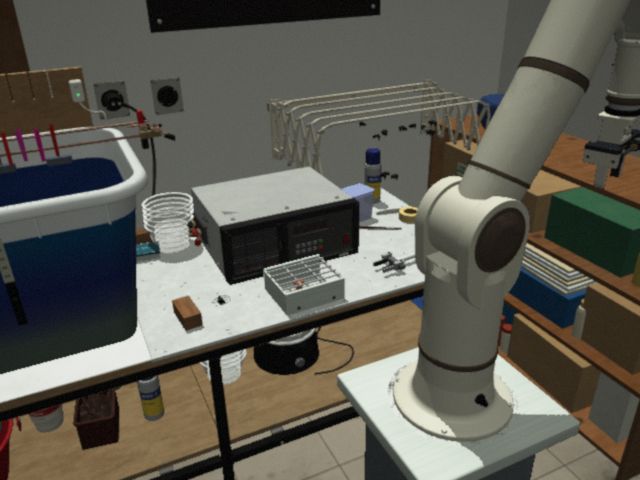

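View pics/top0.png

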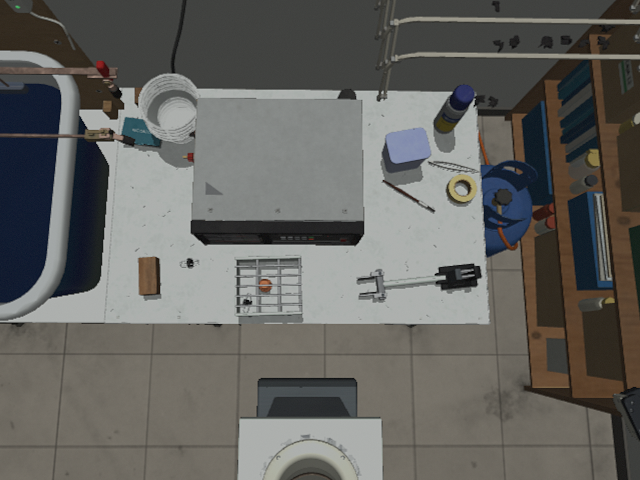

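```bash
cat > h.py <<'E'
import numpy as np,cv2
from scipy.spatial.transform import Rotation as R
def cam(n):
    from cell import eyes
    return eyes.camera(n)
def f(c): return 240/np.tan(np.radians(c["fov_y"]/2))
def rot(q): return R.from_quat([q[1],q[2],q[3],q[0]]).as_matrix()
def px2w(c,u,v,z):
    d=rot(c["orientation"])@np.array([(u-c["cx"])/f(c),(v-c["cy"])/f(c),1]); p=np.array(c["xyz"]); return p+d*(z-p[2])/d[2]
def w2px(c,p):
    q=rot(c["orientation"]).T@(np.array(p)-c["xyz"]); return c["cx"]+f(c)*q[0]/q[2],c["cy"]+f(c)*q[1]/q[2]
def crop(c,u0,u1,v0,v1,s,name):
    im=cv2.resize(c["img"][v0:v1,u0:u1,::-1],None,fx=s,fy=s,interpolation=cv2.INTER_CUBIC); cv2.imwrite("pics/"+name,im)
E
python3 - <<'E'
from h import *
c=cam("top"); crop(c,225,325,245,330,8,"t1.png"); crop(c,345,495,250,310,5,"t2.png")
s=cam("scene"); crop(s,255,425,230,330,4,"s1.png")
np.save("c0.npy",{"top":c,"scene":s},allow_pickle=True)
E
```

```text
(no output)
```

View pics/t1.png

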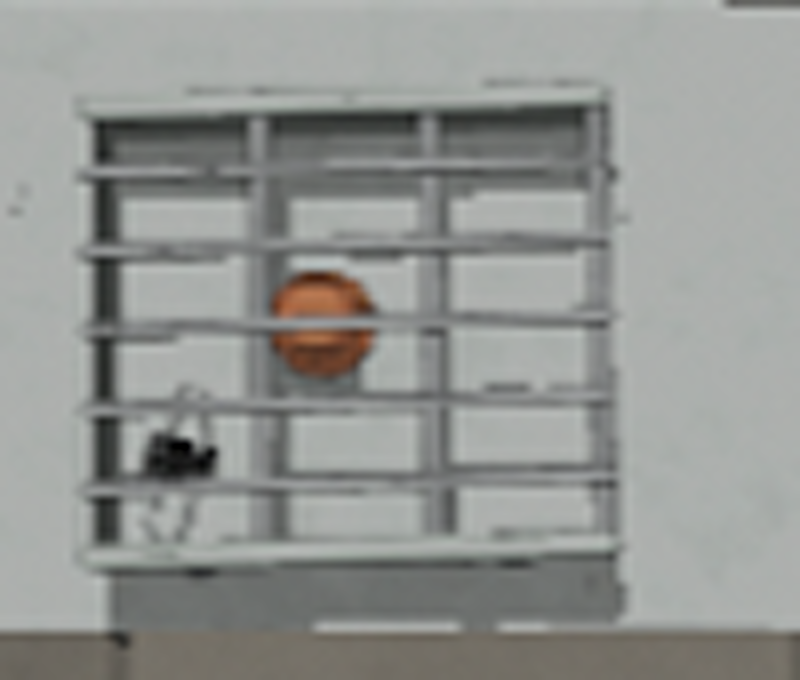

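View pics/t2.png

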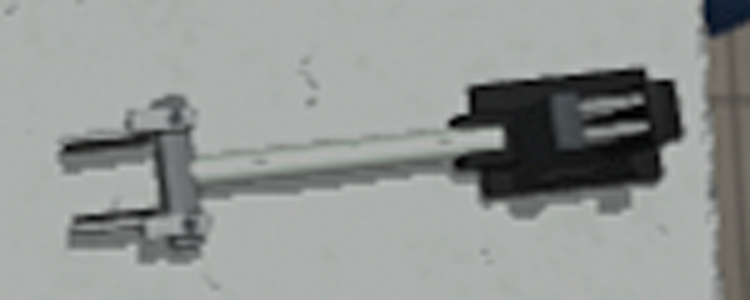

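View pics/s1.png

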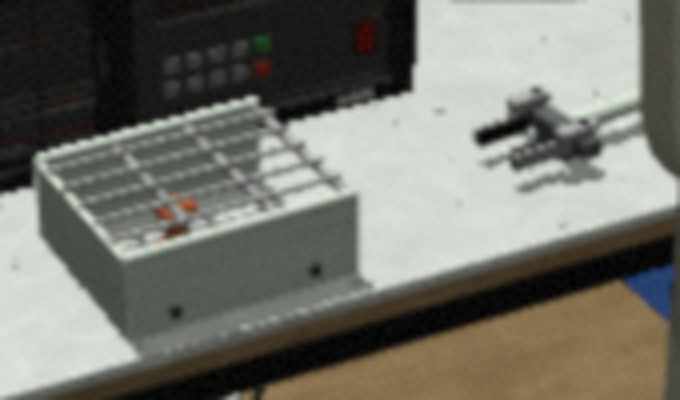

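```bash
cat > m.py <<'E'
from h import *
c=np.load("c0.npy",allow_pickle=True).item()["top"]
def t2(u,v,z): return px2w(c,345+u/5,250+v/5,z)
def t1(u,v,z): return px2w(c,225+u/8,245+v/8,z)
r=lambda p:np.round(np.array(p)*1000,1)
print("heel",[r(t2(*p,.010)) for p in[(470,88),(645,68),(662,178),(485,198)]])
print("heel c",r(np.mean([t2(*p,.010) for p in[(470,88),(645,68),(662,178),(485,198)]],0)))
print("jaw tips top",r(t2(62,150,.023)),r(t2(70,218,.023)))
print("crosshead",r(t2(178,108,.032)),r(t2(195,240,.032)), "cross edges",r(t2(155,170,.032)),r(t2(190,170,.032)))
print("shaft",r(t2(200,170,.024)),r(t2(505,138,.024)))
print("trig top",[r(t2(*p,.08)) for p in[(553,95),(580,95),(558,147),(583,147)]])
print("grip",[r(t2(*p,.08)) for p in[(645,80),(678,80),(650,142),(682,138)]])
print("rack",[r(t1(*p,.058)) for p in[(80,105),(608,92),(618,548),(80,558)]])
print("rack center",r(np.mean([t1(*p,.058) for p in[(80,105),(608,92),(618,548),(80,558)]],0)))
m=cv2.inRange(cv2.cvtColor(c["img"],cv2.COLOR_RGB2HSV),(3,110,60),(18,255,255)); m[:, :225]=0;m[:,325:]=0;m[:245]=0;m[330:]=0
v,u=np.nonzero(m);print(len(u),u.mean(),v.mean(),u.min(),u.max(),v.min(),v.max())
print("knob head @33",r(px2w(c,(u.min()+u.max())/2,(v.min()+v.max())/2,.033)),r(px2w(c,u.mean(),v.mean(),.033)))
print("clip",r(t1(180,455,.006)),r(t1(150,500,.006)))
E
python3 m.py
```

```text
heel [array([ 487.5, -301.3,   10. ]), array([ 497.2, -384.6,   10. ]), array([ 445.5, -389.5,   10. ]), array([ 436., -306.,   10.])]
heel c [ 466.6 -345.3   10. ]
jaw tips top [ 456.8 -107.5   23. ] [ 425.6 -110.7   23. ]
crosshead [ 475.3 -160.2   32. ] [ 415.1 -166.4   32. ] cross edges [ 446.9 -149.    32. ] [ 446.9 -165.    32. ]
shaft [ 447.6 -170.9   24. ] [ 462.7 -312.7   24. ]
trig top [array([ 476.1, -318.9,   80. ]), array([ 476.1, -330.9,   80. ]), array([ 453.1, -319.9,   80. ]), array([ 453.2, -330.9,   80. ])]
grip [array([ 482.9, -360.2,   80. ]), array([ 482.9, -374.8,   80. ]), array([ 455.4, -360.7,   80. ]), array([ 457.2, -375. ,   80. ])]
rack [array([502. , 170.6,  58. ]), array([506.1,  22.6,  58. ]), array([379.3,  19.3,  58. ]), array([376.5, 167.1,  58. ])]
rack center [441.   94.9  58. ]
98 264.8265306122449 284.8979591836735 259 270 279 291
knob head @33 [444.  105.3  33. ] [444.3 104.6  33. ]
clip [407.3 145.8   6. ] [394.4 154.2   6. ]
```

```bash
cat >> h.py <<'E'
def rel(pos,heading,st=None):
    """target TCP world pos; tool y = -(reacher x); heading deg: reacher x=(-sin,cos)"""
    from cell import monitor
    st=st or monitor.state()
    A=rot(st["ee_rot"]); h=np.radians(heading)
    y=np.array([np.sin(h),-np.cos(h),0]); z=np.array([0,0,-1.]); x=np.cross(y,z)
    B=np.stack([x,y,z],1)
    print("shift",np.round(A.T@(np.array(pos)-st["ee_pos"]),4),"turn",np.round(R.from_matrix(A.T@B).as_rotvec(degrees=True),2))
def show():
    from cell import monitor
    s=monitor.state();A=rot(s["ee_rot"]);print("t",round(s["t"],2),np.round(s["ee_pos"],4),"heading",np.degrees(np.arctan2(A[0,1],-A[1,1])),"tilt",np.degrees(A[:2,2]),"w",s["width"]*91.8,"F",s["wrist_force"].round(2),s["torque"].round(3))
E
python3 -c "
from h import *
show();rel([.467,-.345,.18],6.4)"
```

```text
t 0.2 [ 0.2342 -0.6059  0.2261] heading 21.133307443090796 tilt [-0.02012188  0.06561505] w 91.81761407613195 F [-0.58 -0.19 -0.59] [-0.028  0.043  0.041]
shift [ 0.3112 -0.1594  0.0463] turn [-0.07  0.   14.73]
```

>>> step_arm(
  moves=[
    [[0.0918,0.0311,-0.0159,0.0,0,0,1.5],[0.0918,0.0778,-0.0398,0.0,0,0,3.7],[0.0918,0.1245,-0.0638,0.0,0,0,5.9],[0.0918,0.1712,-0.0877,0.01,0,0,8.1],[0.0918,0.2178,-0.1116,0.02,0,0,10.3],[0.0918,0.2645,-0.1355,0.03,0,0,12.5],[0.0918,0.295,-0.1515,0.04,0,0,14],[0.0918,0.3112,-0.1594,0.046,0,0,14.7],[0.0918,0.3112,-0.1594,0.046,0,0,14.7],[0.0918,0.3112,-0.1594,0.046,0,0,14.7]],
  ],
)

```text
t: 1.45
ee_pos: [0.4664, -0.3466, 0.1808]
ee_rot: [0.0, 0.998, 0.056, -0.0]
wrist_force: [-0.5, -1.1, 0.6]
width: 1.0
```

```bash
python3 - <<'E'
from h import *
show()
s=cam("scene"); crop(s,255,455,190,330,4,"s2.png")
c=cam("top"); crop(c,345,495,200,310,5,"t3.png")
cv2.imwrite("pics/s2f.png",s["img"][:,:,::-1])
np.save("c1.npy",{"top":c,"scene":s},allow_pickle=True)
E
```

```text
t 1.45 [ 0.4664 -0.3466  0.1808] heading 6.378833295060689 tilt [-0.02800192 -0.03820098] w 91.76765535361433 F [-0.46 -1.08  0.56] [0.05  0.108 0.02 ]
```

View pics/s2.png

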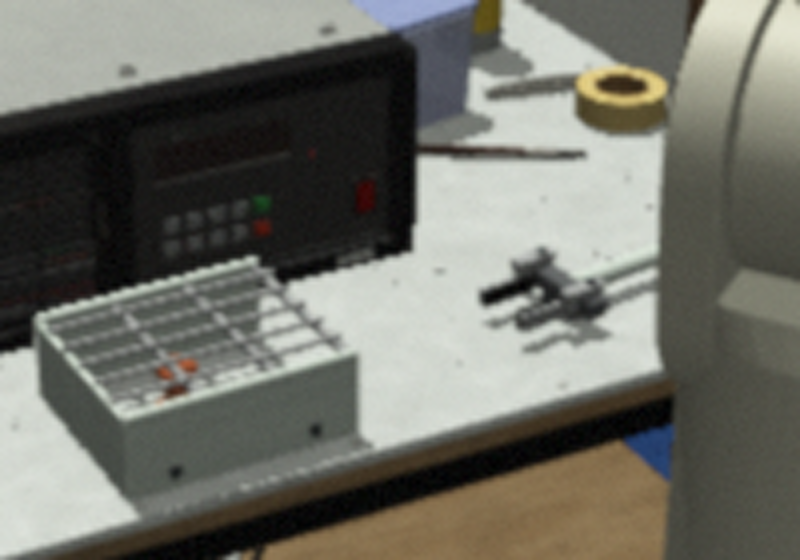

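View pics/t3.png

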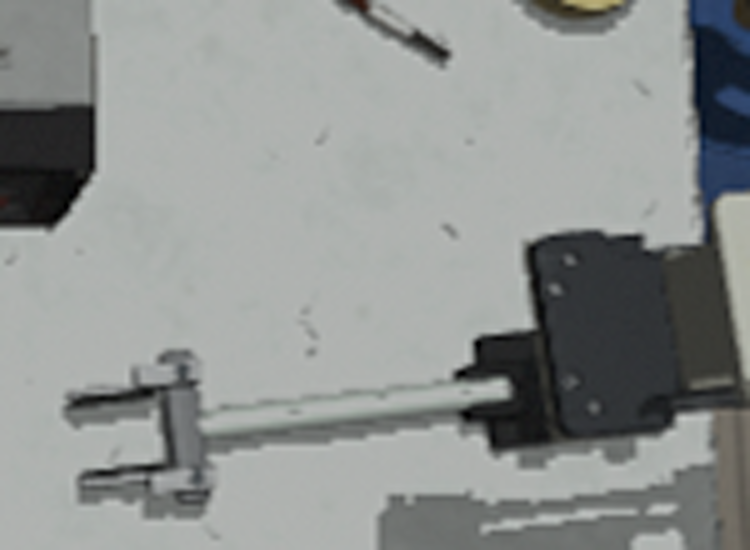

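```bash
python3 - <<'E'
from h import *
c=np.load("c1.npy",allow_pickle=True).item()["top"]
for z in(.18,.25,.3,.35,.4,.5):
    print(z,w2px(c,(.4664,-.3466,z)), f(c)/(1.187-z)/1000)
print([px2w(c,345+u/5,200+v/5,z) for u,v,z in((55,228,.01),(92,170,.163),(92,105,.163))])
crop(c,345,545,150,310,4,"t4.png")
E
```

```text
0.18 (np.float64(484.4265465083654), np.float64(268.06788243649675)) 0.5025295397698093
0.25 (np.float64(497.6767759501499), np.float64(263.6675659086219)) 0.5400717679276393
0.3 (np.float64(508.38164692701145), np.float64(260.11254666195833)) 0.5705154977995469
0.35 (np.float64(520.3232126467802), np.float64(256.1468289937271)) 0.6045964713837492
0.4 (np.float64(533.728917263701), np.float64(251.69488015368495)) 0.6430079371641653
0.5 (np.float64(566.1603553192169), np.float64(240.92460681423577)) 0.7366044345679739
[array([ 0.53920605, -0.10698376,  0.01      ]), array([ 0.53839908, -0.10607773,  0.163     ]), array([ 0.56580576, -0.10659072,  0.163     ])]
```

View pics/t4.png

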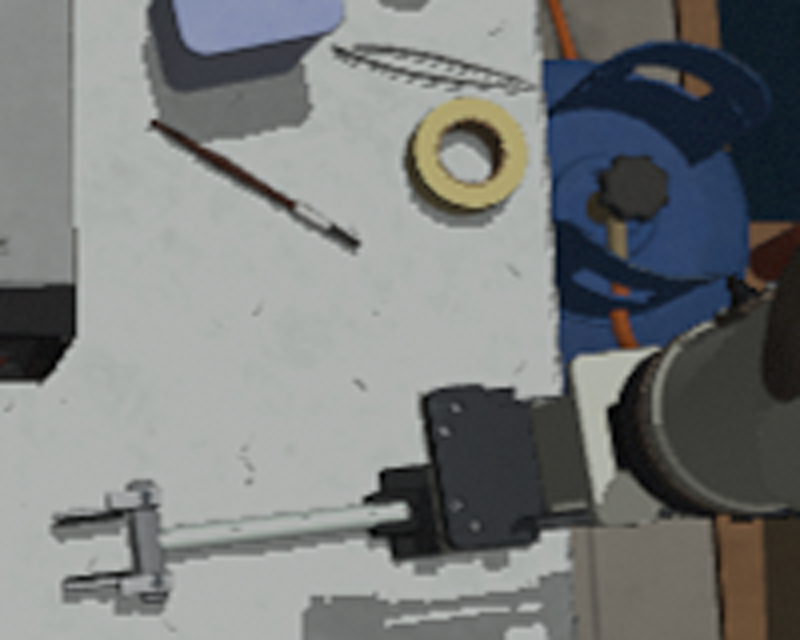

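View pics/s2f.png

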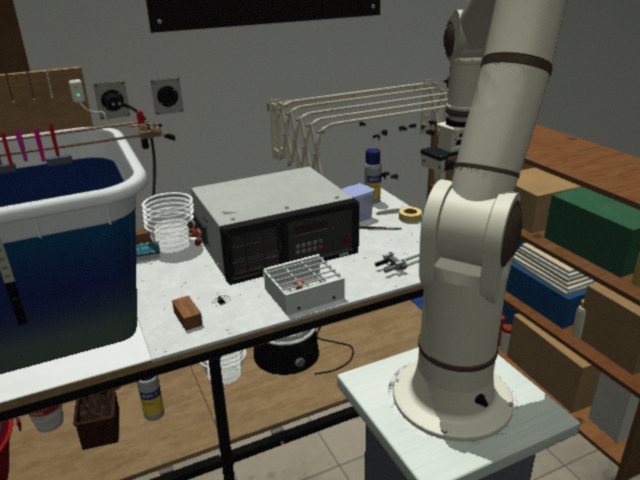

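```bash
python3 -c "
from h import *
show();rel([.467,-.345,.04],6.4)"
```

```text
t 1.55 [ 0.4662 -0.347   0.181 ] heading 6.306760074466732 tilt [-0.00976776 -0.0467252 ] w 91.93008598734166 F [-0.07 -0.18  0.61] [ 0.04   0.069 -0.036]
shift [ 0.001 -0.002  0.141] turn [ 0.05  0.01 -0.09]
```

>>> step_arm(
  moves=[
    [[0.0918,0,-0.001,0.02,0,0,0],[0.0918,0,-0.001,0.045,0,0,0],[0.0918,0,-0.001,0.07,0,0,0],[0.0918,0,-0.001,0.095,0,0,0],[0.0918,0,-0.001,0.115,0,0,0],[0.0918,0,-0.001,0.13,0,0,0],[0.0918,0,-0.001,0.14,0,0,0],[0.0918,0,-0.001,0.141,0,0,0],[0.0918,0,-0.001,0.141,0,0,0]],
  ],
)

```text
t: 2.68
ee_pos: [0.4676, -0.3446, 0.0402]
ee_rot: [0.0, 0.998, 0.056, 0.0]
wrist_force: [0.0, 0.2, -0.4]
width: 1.002
```

```bash
python3 - <<'E'
from h import *
show()
c=cam("top"); crop(c,345,545,190,310,4,"t5.png")
show()
np.save("c2.npy",{"top":c},allow_pickle=True)
E
```

```text
t 2.67 [ 0.4676 -0.3446  0.0402] heading 6.441923189421331 tilt [ 0.04781308 -0.03009251] w 91.98160139322152 F [ 0.04  0.2  -0.37] [ 0.007 -0.015 -0.056]
t 2.73 [ 0.4677 -0.3447  0.0404] heading 6.439698105469191 tilt [ 0.06124384 -0.04376513] w 92.14037971263859 F [ 0.05 -0.82  0.85] [ 0.043 -0.008  0.029]
```

View pics/t5.png

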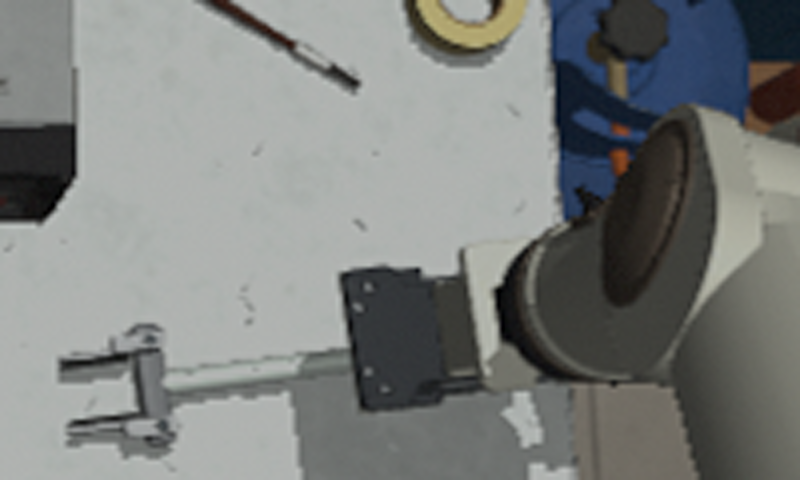

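>>> step_arm(
  moves=[
    [[0.08,0,0,0,0,0,0],[0.07,0,0,0,0,0,0],[0.064,0,0,0,0,0,0],[0.061,0,0,0,0,0,0],[0.061,0,0,0,0,0,0],[0.061,0,0,0,0,0,0]],
  ],
)

```text
t: 3.48
ee_pos: [0.4673, -0.3449, 0.04]
ee_rot: [0.0, 0.998, 0.056, 0.0]
wrist_force: [0.4, -3.2, 1.1]
width: 0.664
```

>>> step_arm(
  moves=[
    [[0.0585,0,0,0,0,0,0],[0.0585,0,0,0,0,0,0]],
  ],
)

```text
t: 3.72
ee_pos: [0.4673, -0.3447, 0.0399]
ee_rot: [0.0, 0.998, 0.056, 0.0]
wrist_force: [0.3, -3.4, 2.3]
width: 0.641
```

>>> step_arm(
  moves=[
    [[0.0575,0,0,0,0,0,0],[0.0575,0,0,0,0,0,0]],
  ],
)

```text
t: 3.98
ee_pos: [0.4672, -0.3446, 0.0399]
ee_rot: [0.0, 0.998, 0.056, 0.0]
wrist_force: [-0.6, -3.6, 4.3]
width: 0.629
```

>>> step_arm(
  moves=[
    [[0.057,0,0,0,0,0,0],[0.057,0,0,0,0,0,0]],
  ],
)

```text
t: 4.22
ee_pos: [0.4672, -0.3447, 0.0399]
ee_rot: [0.0, 0.998, 0.056, 0.0]
wrist_force: [1.1, -4.3, 3.4]
width: 0.62
```

>>> step_arm(
  moves=[
    [[0.0577,0,-0.004,0,0,0,0],[0.0577,0,-0.012,0,0,0,0.4],[0.0577,-0.001,-0.025,0,0,0,1],[0.0577,-0.0015,-0.038,0,0,0,1.8],[0.0577,-0.002,-0.051,0,0,0,2.6],[0.0577,-0.003,-0.064,0,0,0,3.4],[0.0577,-0.0035,-0.077,0,0,0,4.2],[0.0577,-0.0045,-0.088,0,0,0,4.8],[0.0577,-0.0045,-0.096,0,0,0,5.1],[0.0577,-0.0045,-0.096,0,0,0,5.1]],
  ],
)

```text
t: 5.48
ee_pos: [0.4516, -0.248, 0.0399]
ee_rot: [-0.0, 1.0, 0.012, -0.0]
wrist_force: [-0.2, -1.8, 8.0]
width: 0.63
```

```bash
python3 - <<'E'
from h import *
show()
c=cam("top"); crop(c,230,450,240,330,3.6,"t6.png")
s=cam("scene"); crop(s,255,425,230,330,4,"s6.png")
np.save("c3.npy",{"top":c,"scene":s},allow_pickle=True)
E
```

```text
t 5.47 [ 0.4516 -0.248   0.0399] heading 1.3787495831959449 tilt [-0.03386084  0.04715772] w 57.87866988147841 F [-0.15 -1.84  7.99] [-0.339  0.095 -0.116]
```

View pics/t6.png

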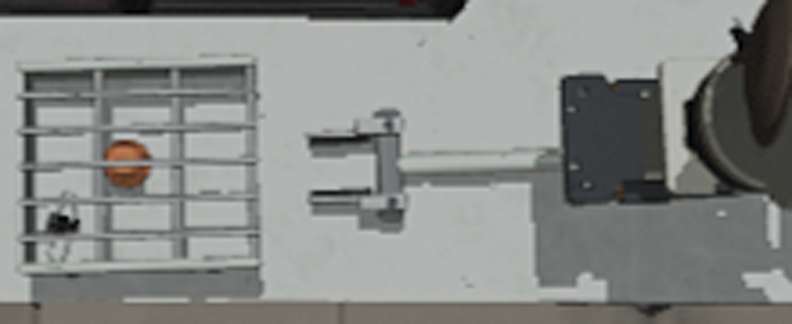

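View pics/s6.png

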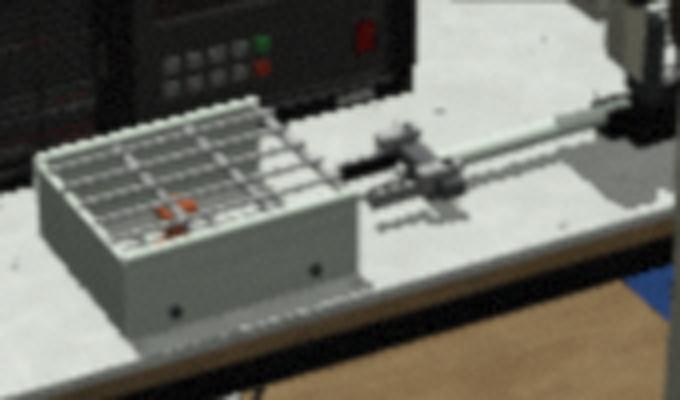

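```bash
python3 - <<'E'
from h import *
c=np.load("c3.npy",allow_pickle=True).item()["top"]
crop(c,305,405,260,310,8,"t7.png")
E
```

```text
(no output)
```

View pics/t7.png

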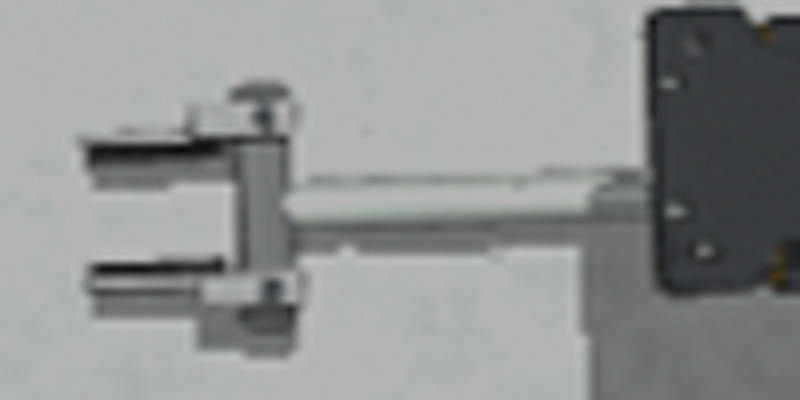

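```bash
python3 - <<'E'
from h import *
c=np.load("c3.npy",allow_pickle=True).item()["top"]
g=lambda u,v,z:np.round(1000*px2w(c,305+u/8,260+v/8,z),1)
print("inner edges tip",g(85,144,.023),g(85,262,.023))
print("inner edges root",g(225,141,.023),g(225,262,.023))
print("cross ends",g(262,82,.03),g(270,335,.02), "front face",g(238,200,.03))
print("shaft top/bot",g(300,180,.024),g(300,222,.024),g(580,175,.024),g(580,215,.024))
m=cv2.inRange(cv2.cvtColor(c["img"],cv2.COLOR_RGB2HSV),(3,110,60),(18,255,255)); m[:, :225]=0;m[:,325:]=0;m[:245]=0;m[330:]=0
v,u=np.nonzero(m);print("knob",px2w(c,u.mean(),v.mean(),.033))
E
```

```text
inner edges tip [461.2 -11.2  23. ] [427.4 -11.2  23. ]
inner edges root [462.1 -51.6  23. ] [427.4 -51.3  23. ]
cross ends [478.4 -61.9  30. ] [406.8 -64.2  20. ] front face [444.6 -54.7  30. ]
shaft top/bot [450.9 -73.   24. ] [438.8 -72.9  24. ] [ 452.5 -153.7   24. ] [ 441.  -153.4   24. ]
knob [0.44399689 0.1047053  0.033     ]
```

>>> step_arm(
  moves=[
    [[0.058,0.001,-0.003,-0.001,0,0,0],[0.058,0.002,-0.01,-0.001,0,0,0],[0.058,0.0025,-0.02,-0.001,0,0,0],[0.058,0.0025,-0.032,-0.001,0,0,0],[0.058,0.0025,-0.044,-0.001,0,0,0],[0.058,0.0025,-0.056,-0.001,0,0,0],[0.058,0.0025,-0.068,-0.001,0,0,0],[0.058,0.0025,-0.078,-0.001,0,0,0],[0.058,0.0025,-0.085,-0.001,0,0,0],[0.058,0.0025,-0.085,-0.001,0,0,0]],
  ],
)

```text
t: 6.82
ee_pos: [0.4523, -0.1631, 0.0406]
ee_rot: [-0.001, 1.0, 0.012, -0.0]
wrist_force: [1.5, 1.7, -0.3]
width: 0.632
```

```bash
python3 - <<'E'
from h import *
show()
c=cam("top"); crop(c,230,330,250,320,8,"t8.png")
np.save("c4.npy",{"top":c},allow_pickle=True)
E
```

```text
t 6.83 [ 0.4523 -0.1631  0.0406] heading 1.4082139387050894 tilt [-0.01708205  0.05734355] w 57.99009865058737 F [ 1.5   1.66 -0.35] [ 0.117 -0.02  -0.021]
```

View pics/t8.png

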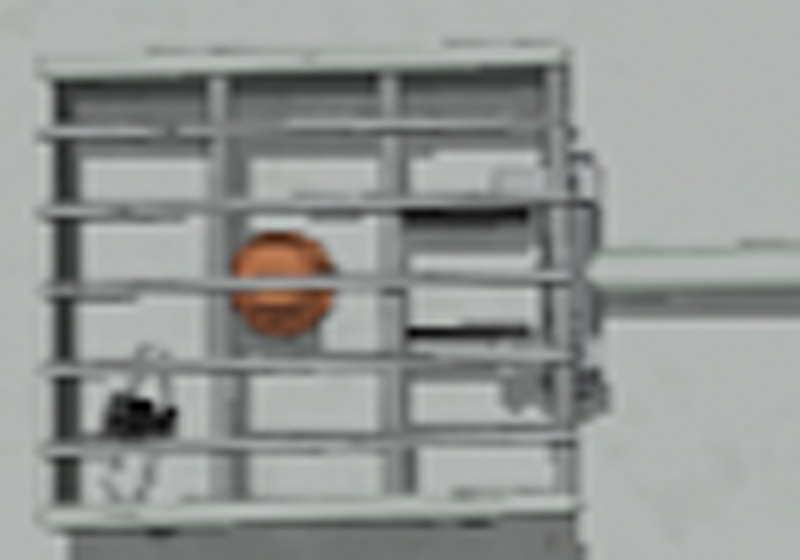

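```bash
python3 - <<'E'
from h import *
c=np.load("c4.npy",allow_pickle=True).item()["top"]
g=lambda u,v,z:np.round(1000*px2w(c,230+u/8,250+v/8,z),1)
print(g(408,208,.023),g(408,325,.023),g(525,208,.023),g(525,325,.023)); print(g(283,285,.033))
m=cv2.inRange(cv2.cvtColor(c["img"],cv2.COLOR_RGB2HSV),(3,110,60),(18,255,255)); m[:, :225]=0;m[:,325:]=0;m[:245]=0;m[330:]=0
v,u=np.nonzero(m);print("knob",px2w(c,u.mean(),v.mean(),.033))
print("foot/shadow etc neck guess", w2px(c,(.444,.105,0)))
E
```

```text
[465.6  68.5  23. ] [432.1  68.1  23. ] [465.7  34.8  23. ] [432.1  34.6  23. ]
[442.6 103.3  33. ]
knob [0.44399689 0.1047053  0.033     ]
foot/shadow etc neck guess (np.float64(265.65056112870946), np.float64(286.2086674613273))
```

```bash
python3 - <<'E'
from h import *
c=np.load("c4.npy",allow_pickle=True).item()["top"]
crop(c,290,390,255,315,8,"t9.png")
E
```

```text
(no output)
```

View pics/t9.png

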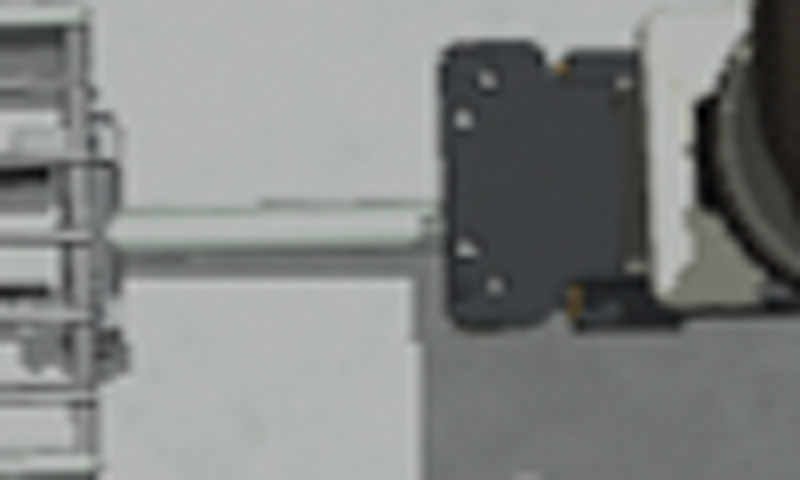

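```bash
python3 - <<'E'
from h import *
c=np.load("c4.npy",allow_pickle=True).item()["top"]
g=lambda u,v,z:np.round(1000*px2w(c,290+u/8,255+v/8,z),1)
a=(g(130,210,.024)+g(130,248,.024))/2;b=(g(410,205,.024)+g(410,242,.024))/2
print(a,b,np.degrees(np.arctan2(b[0]-a[0],a[1]-b[1])))
# line fit via intensity edges along columns, both frames
import numpy as np
d3=np.load("c3.npy",allow_pickle=True).item()["top"]
for cc,cols in((c,range(308,340)),(d3,range(345,376))):
    P=[]
    for u in cols:
        col=cv2.cvtColor(cc["img"],cv2.COLOR_RGB2GRAY)[272:296,u].astype(float)
        w=np.clip(col-np.median(col)-8,0,None); 
        if w.sum()>0: P.append(px2w(cc,u,272+(w*np.arange(24)).sum()/w.sum(),.022))
    P=np.array(P)
    k=np.polyfit(P[:,1],P[:,0],1); print("shaft",len(P),np.degrees(np.arctan(-k[0])),P[:,0].mean(),P[:,1].mean(),"std",np.std(P[:,0]-np.polyval(k,P[:,1])))
E
```

```text
[448.15  10.35  24.  ] [449.85 -70.15  24.  ] 1.209793160889566Traceback (most recent call last):
  File "<stdin>", line 16, in <module>
IndexError: too many indices for array: array is 1-dimensional, but 2 were indexed
```

>>> step_arm(
  moves=[
    [[0.0572,0,0,0,0,0,0],[0.0572,-0.001,-0.001,0,0,0,0],[0.0572,-0.002,-0.003,0,0,0,0],[0.0572,-0.003,-0.005,0,0,0,0],[0.0572,-0.004,-0.008,0,0,0,0],[0.0572,-0.004,-0.008,0,0,0,0]],
  ],
)

```text
t: 7.62
ee_pos: [0.4479, -0.1562, 0.0407]
ee_rot: [-0.0, 1.0, 0.012, -0.0]
wrist_force: [0.5, -1.4, -1.0]
width: 0.624
```

```bash
python3 - <<'E'
from h import *
show()
c=cam("top"); crop(c,230,330,250,320,8,"t10.png")
np.save("c5.npy",{"top":c},allow_pickle=True)
E
```

```text
t 7.62 [ 0.4479 -0.1562  0.0407] heading 1.356825271889462 tilt [-0.01495325  0.01119517] w 57.313606384357065 F [ 0.48 -1.42 -1.02] [ 0.037 -0.095 -0.07 ]
```

View pics/t10.png

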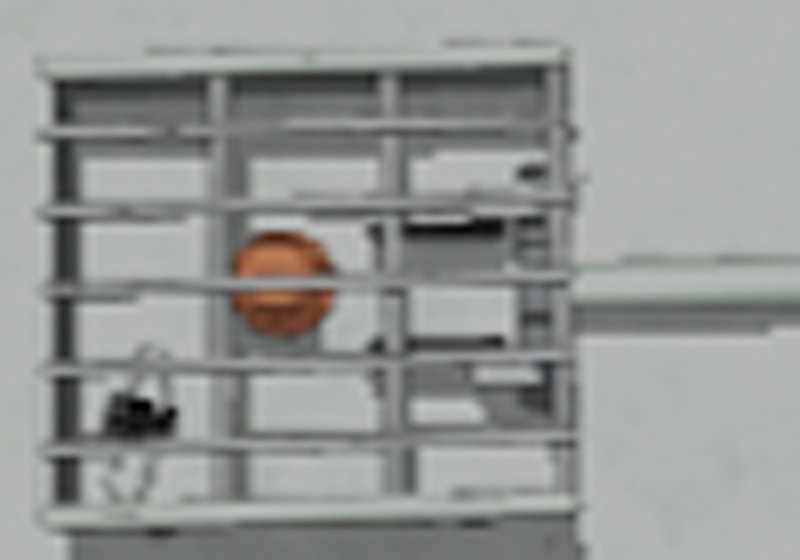

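```bash
python3 - <<'E'
from h import *
c=np.load("c5.npy",allow_pickle=True).item()["top"]
g=lambda u,v,z:np.round(1000*px2w(c,230+u/8,250+v/8,z),1)
print(g(370,222,.023),g(370,338,.023),"shaft",g(580,265,.024),g(580,306,.024),g(790,260,.024),g(790,300,.024))
print("knob head top/bot/left/right @.031",g(283,230,.033),g(283,341,.031),g(231,285,.031),g(337,285,.031))
E
```

```text
[461.6  79.3  23. ] [428.4  78.9  23. ] shaft [449.2  19.   24. ] [437.5  18.9  24. ] [450.8 -41.4  24. ] [439.3 -41.3  24. ]
knob head top/bot/left/right @.031 [458.2 103.6  33. ] [426.9 103.2  31. ] [442.7 118.2  31. ] [442.8  88.1  31. ]
```

>>> step_arm(
  moves=[
    [[0.0577,0,-0.002,0,0,0,0],[0.0577,0,-0.006,0,0,0,0],[0.0577,0,-0.012,0,0,0,0],[0.0577,-0.001,-0.018,0,0,0,0],[0.0577,-0.001,-0.024,0,0,0,0],[0.0577,-0.001,-0.03,0,0,0,0],[0.0577,-0.001,-0.03,0,0,0,0]],
  ],
)

```text
t: 8.55
ee_pos: [0.4465, -0.1253, 0.0406]
ee_rot: [-0.0, 1.0, 0.012, 0.0]
wrist_force: [-0.4, 1.5, -2.0]
width: 0.629
```

```bash
python3 - <<'E'
from h import *
show()
c=cam("top"); crop(c,230,330,250,320,8,"t11.png")
np.save("c6.npy",{"top":c},allow_pickle=True)
E
```

```text
t 8.55 [ 0.4465 -0.1253  0.0406] heading 1.3989006154933024 tilt [-0.00041071  0.05537468] w 57.77028626806936 F [-0.43  1.55 -1.96] [ 0.429 -0.125 -0.088]
```

View pics/t11.png

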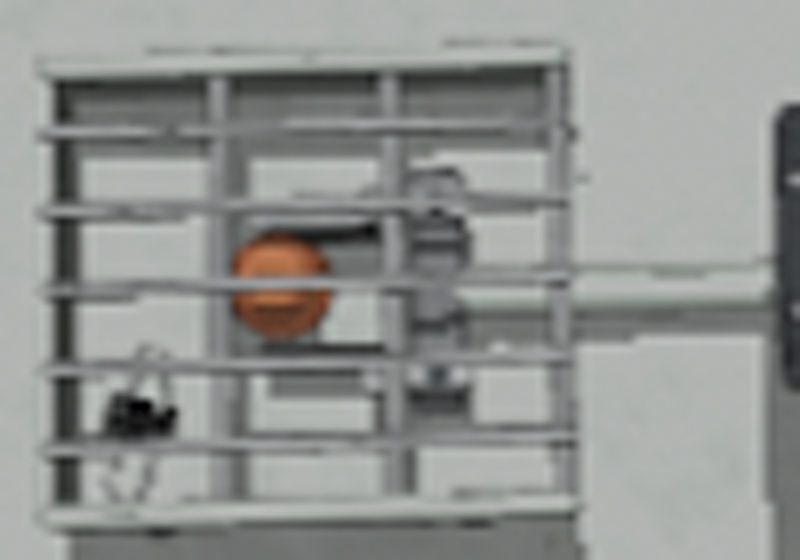

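>>> step_arm(
  moves=[
    [[0.0577,0,-0.003,0,0,0,0],[0.0577,0,-0.007,0,0,0,0],[0.0577,0,-0.011,0,0,0,0],[0.0577,0,-0.015,0,0,0,0],[0.0577,0,-0.015,0,0,0,0]],
  ],
)

```text
t: 9.22
ee_pos: [0.4461, -0.1107, 0.0407]
ee_rot: [-0.0, 1.0, 0.012, 0.0]
wrist_force: [0.5, 0.9, -1.1]
width: 0.629
```

```bash
python3 - <<'E'
from h import *
show()
c=cam("top"); crop(c,230,330,250,320,8,"t12.png")
np.save("c7.npy",{"top":c},allow_pickle=True)
E
```

```text
t 9.22 [ 0.4461 -0.1107  0.0407] heading 1.3803967584294476 tilt [0.00215691 0.04173137] w 57.786834855271955 F [ 0.53  0.94 -1.07] [ 0.298 -0.117 -0.158]
```

View pics/t12.png

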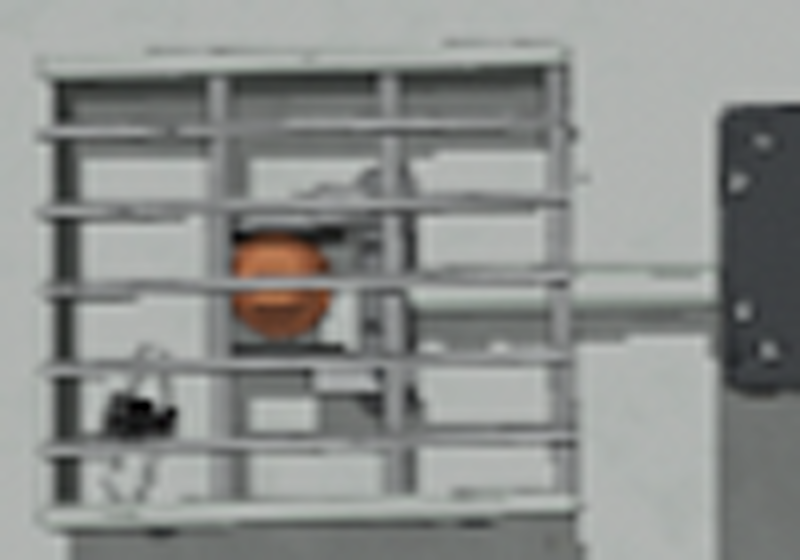

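>>> step_arm(
  moves=[
    [[0.056,0,0,0,0,0,0],[0.056,0,0,0,0,0,0]],
  ],
)

```text
t: 9.52
ee_pos: [0.4461, -0.1115, 0.0407]
ee_rot: [-0.0, 1.0, 0.012, -0.0]
wrist_force: [-0.3, -0.4, -0.6]
width: 0.607
```

>>> step_arm(
  moves=[
    [[0.055,0,0,0,0,0,0],[0.055,0,0,0,0,0,0]],
  ],
)

```text
t: 9.78
ee_pos: [0.4461, -0.1119, 0.0408]
ee_rot: [0.0, 1.0, 0.012, 0.0]
wrist_force: [0.2, -1.5, -0.3]
width: 0.604
```

>>> step_arm(
  moves=[
    [[0.0545,0,0,0,0,0,0],[0.0545,0,0,0,0,0,0]],
  ],
)

```text
t: 10.02
ee_pos: [0.4462, -0.1119, 0.0408]
ee_rot: [0.0, 1.0, 0.011, 0.0]
wrist_force: [1.3, -1.8, -0.2]
width: 0.596
```

```bash
python3 -c "
from h import *
show()"
```

```text
t 10.03 [ 0.4462 -0.1119  0.0408] heading 1.3162383852119333 tilt [ 0.00819157 -0.01902664] w 54.69110025818181 F [ 1.3  -1.77 -0.18] [-0.204  0.018 -0.073]
```

>>> step_arm(
  moves=[
    [[0.0545,0,0,0,0,0,0]],
  ],
)

```text
t: 10.15
ee_pos: [0.4462, -0.1119, 0.0408]
ee_rot: [0.0, 1.0, 0.011, 0.0]
wrist_force: [-0.2, -2.0, 0.0]
width: 0.595
```

>>> step_arm(
  moves=[
    [[0.054,0,0,0,0,0,0],[0.054,0,0,0,0,0,0]],
  ],
)

```text
t: 10.4
ee_pos: [0.4462, -0.1117, 0.0408]
ee_rot: [0.0, 1.0, 0.012, 0.0]
wrist_force: [-0.3, -2.0, -0.7]
width: 0.59
```

>>> step_arm(
  moves=[
    [[0.0535,0,0,0,0,0,0],[0.0535,0,0,0,0,0,0]],
  ],
)

```text
t: 10.65
ee_pos: [0.4462, -0.1116, 0.0407]
ee_rot: [-0.0, 1.0, 0.012, 0.0]
wrist_force: [-1.0, -1.8, 0.2]
width: 0.584
```

>>> step_arm(
  moves=[
    [[0.053,0,0,0,0,0,0],[0.053,0,0,0,0,0,0]],
  ],
)

```text
t: 10.9
ee_pos: [0.4462, -0.1116, 0.0408]
ee_rot: [-0.0, 1.0, 0.012, 0.0]
wrist_force: [1.5, -2.8, -1.8]
width: 0.578
```

>>> step_arm(
  moves=[
    [[0.0525,0,0,0,0,0,0],[0.0525,0,0,0,0,0,0]],
  ],
)

```text
t: 11.15
ee_pos: [0.4462, -0.1117, 0.0408]
ee_rot: [0.0, 1.0, 0.012, 0.0]
wrist_force: [0.5, -2.5, 1.1]
width: 0.568
```

>>> step_arm(
  moves=[
    [[0.052,0,0,0,0,0,0],[0.052,0,0,0,0,0,0]],
  ],
)

```text
t: 11.4
ee_pos: [0.4463, -0.1118, 0.0409]
ee_rot: [0.0, 1.0, 0.012, 0.0]
wrist_force: [0.8, -3.2, 2.0]
width: 0.566
```

>>> step_arm(
  moves=[
    [[0.0515,0,0,0,0,0,0],[0.0515,0,0,0,0,0,0]],
  ],
)

```text
t: 11.65
ee_pos: [0.4462, -0.1118, 0.0408]
ee_rot: [0.0, 1.0, 0.012, 0.0]
wrist_force: [1.2, -3.9, 2.5]
width: 0.568
```

```bash
python3 - <<'E'
from h import *
show()
c=cam("top"); crop(c,230,330,250,320,8,"t13.png")
show()
E
```

```text
t 11.65 [ 0.4462 -0.1118  0.0408] heading 1.3229706819950968 tilt [ 0.01526623 -0.01361139] w 52.17540108437696 F [ 1.16 -3.93  2.45] [-0.039 -0.029 -0.094]
t 11.7 [ 0.4462 -0.1118  0.0408] heading 1.32092223069048 tilt [ 0.01536584 -0.01413474] w 52.29041714823451 F [-0.5  -4.51  2.42] [-0.009 -0.085 -0.012]
```

View pics/t13.png

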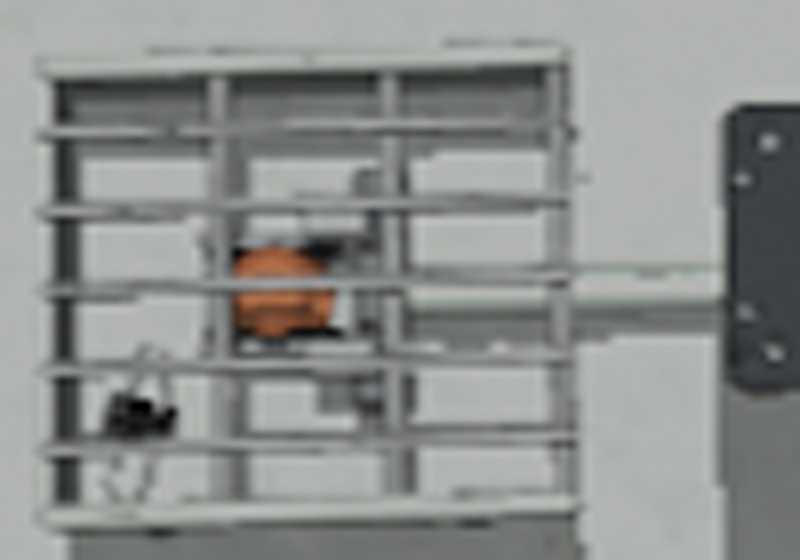

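```bash
cat > w.py <<'E'
import sys
from h import *
from cell import monitor
a=[];F=[]
for i in range(int(sys.argv[1])):
    cam("top"); s=monitor.state(); a.append(s["width"]*91.8); F.append(s["wrist_force"])
a=np.array(a);print(s["t"],"mean %.3f sd %.3f"%(a.mean(),a.std()),a.round(2),np.mean(F,0).round(2))
E
python3 w.py 10
```

```text
12.2 mean 52.117 sd 0.125 [52.22 52.09 52.24 52.13 52.   52.28 52.04 51.86 52.08 52.24] [ 0.18 -4.63  2.61]
```

>>> step_arm(
  moves=[
    [[0.0518,0,0,0,0,0,0]],
  ],
)

```text
t: 12.32
ee_pos: [0.4462, -0.1118, 0.0408]
ee_rot: [0.0, 1.0, 0.012, 0.0]
wrist_force: [-0.4, -4.9, 3.3]
width: 0.572
```

```bash
python3 w.py 10
```

```text
12.825 mean 52.265 sd 0.162 [52.06 52.43 52.16 52.6  52.31 52.07 52.27 52.33 52.1  52.31] [ 0.57 -5.27  3.  ]
```

>>> step_arm(
  moves=[
    [[0.0521,0,0,0,0,0,0]],
  ],
)

```text
t: 12.95
ee_pos: [0.4462, -0.1118, 0.0408]
ee_rot: [0.0, 1.0, 0.012, 0.0]
wrist_force: [0.8, -5.0, 2.8]
width: 0.572
```

```bash
python3 w.py 10
```

```text
13.45 mean 52.332 sd 0.167 [52.39 52.44 52.35 52.76 52.31 52.31 52.16 52.21 52.18 52.21] [ 0.43 -5.04  2.7 ]
```

>>> step_arm(
  moves=[
    [[0.0524,0,0,0,0,0,0]],
  ],
)

```text
t: 13.58
ee_pos: [0.4461, -0.1116, 0.0407]
ee_rot: [-0.0, 1.0, 0.012, 0.0]
wrist_force: [0.5, -4.8, 2.0]
width: 0.57
```

```bash
python3 w.py 12
```

```text
14.175 mean 52.663 sd 0.233 [52.9  52.79 52.33 52.67 52.44 52.2  52.67 52.97 52.83 52.93 52.58 52.65] [ 0.94 -4.17  1.66]
```

>>> step_arm(
  moves=[
    [[0.053,0,0,0,0,0,0]],
  ],
)

```text
t: 14.3
ee_pos: [0.446, -0.1112, 0.0406]
ee_rot: [-0.0, 1.0, 0.012, -0.0]
wrist_force: [1.5, -2.7, 0.2]
width: 0.579
```

```bash
python3 w.py 16
```

```text
15.1 mean 53.173 sd 0.236 [53.15 53.14 53.05 52.86 53.37 53.31 53.24 53.2  53.33 52.6  53.33 53.02
 53.68 52.99 53.15 53.34] [ 1.04 -0.65 -0.57]
```

>>> step_arm(
  moves=[
    [[0.0525,0,0,0,0,0,0],[0.0522,0,0,0,0,0,0],[0.052,0,0,0,0,0,0],[0.052,0,0,0,0,0,0]],
  ],
)

```text
t: 15.6
ee_pos: [0.4461, -0.1116, 0.0408]
ee_rot: [-0.0, 1.0, 0.012, 0.0]
wrist_force: [0.3, 0.9, 0.6]
width: 0.569
```

```bash
python3 w.py 16; python3 - <<'E'
from h import *
show()
c=cam("top"); crop(c,230,330,250,320,8,"t14.png")
E
```

```text
16.4 mean 52.279 sd 0.117 [52.32 52.36 52.54 52.29 52.11 52.13 52.11 52.38 52.3  52.24 52.2  52.15
 52.21 52.36 52.39 52.37] [0.13 0.48 1.22]
t 16.4 [ 0.4461 -0.1115  0.0407] heading 1.3372495417503023 tilt [0.00328895 0.00446981] w 52.36780993237872 F [1.12 0.7  1.96] [ 1.028 -0.038 -0.114]
```

View pics/t14.png

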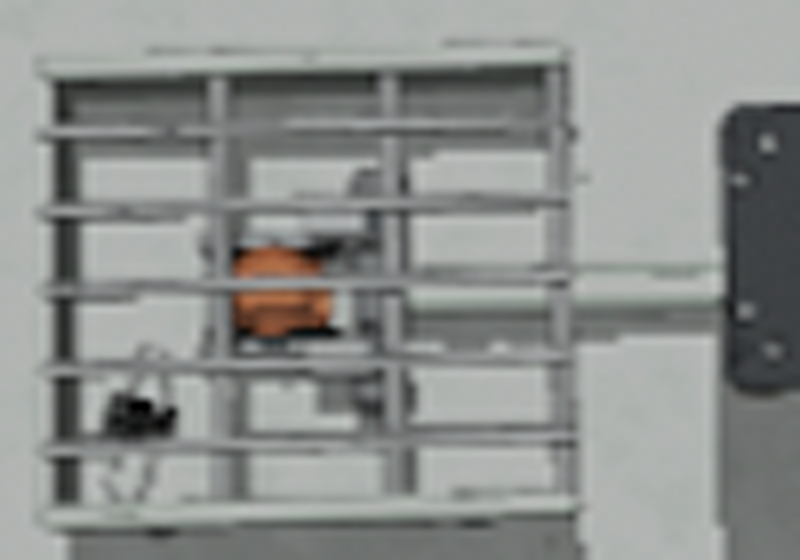

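>>> step_arm(
  moves=[
    [[0.052,0,0.0005,0,0,0,0],[0.052,0,0.0015,0,0,0,0],[0.052,0,0.003,0,0,0,0],[0.052,0,0.005,0,0,0,0],[0.052,0,0.008,0,0,0,0],[0.052,0,0.011,0,0,0,0],[0.052,0,0.014,0,0,0,0],[0.052,0,0.017,0,0,0,0],[0.052,0,0.019,0,0,0,0],[0.052,0,0.02,0,0,0,0]],
  ],
)

```text
t: 17.7
ee_pos: [0.4465, -0.1318, 0.0407]
ee_rot: [-0.0, 1.0, 0.011, -0.0]
wrist_force: [0.8, 4.1, 0.5]
width: 0.57
```

```bash
python3 w.py 6; python3 - <<'E'
from h import *
show()
c=cam("top"); crop(c,230,330,250,320,8,"t15.png")
s=cam("scene"); crop(s,255,425,230,330,4,"s15.png")
E
```

```text
18.0 mean 52.268 sd 0.139 [52.24 52.37 52.28 51.98 52.34 52.4 ] [-0.15  2.73  1.08]
t 18.0 [ 0.4466 -0.1318  0.0408] heading 1.3290620307433985 tilt [ 0.00498742 -0.01925348] w 52.403350835934376 F [-0.47  1.86  0.61] [1.357 0.114 0.056]
```

View pics/t15.png

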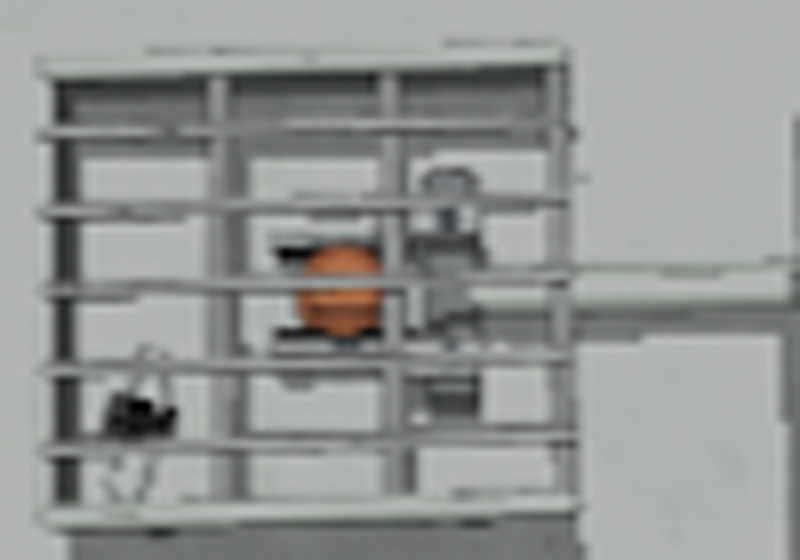

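View pics/s15.png

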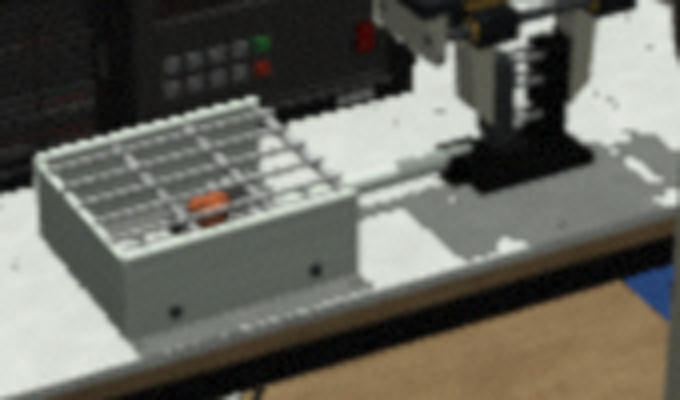

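>>> step_arm(
  moves=[
    [[0.052,0,0.002,0,0,0,0],[0.052,0,0.005,0,0,0,0],[0.052,0,0.01,0,0,0,0],[0.052,0,0.016,0,0,0,0],[0.052,0,0.022,0,0,0,0],[0.052,0,0.028,0,0,0,0],[0.052,0,0.034,0,0,0,0],[0.052,0,0.04,0,0,0,0],[0.052,0,0.046,0,0,0,0],[0.052,0,0.05,0,0,0,0]],
  ],
)

```text
t: 19.35
ee_pos: [0.4477, -0.182, 0.0407]
ee_rot: [-0.0, 1.0, 0.011, -0.0]
wrist_force: [-0.4, 4.3, -0.1]
width: 0.57
```

>>> step_arm(
  moves=[
    [[0.052,0,0.003,0,0,0,0],[0.052,0,0.008,0,0,0,0],[0.052,0,0.014,0,0,0,0],[0.052,0,0.02,0,0,0,0],[0.052,0,0.026,0,0,0,0],[0.052,0,0.032,0,0,0,0],[0.052,0,0.038,0,0,0,0],[0.052,0,0.044,0,0,0,0],[0.052,0,0.05,0,0,0,0],[0.052,0,0.054,0,0,0,0]],
  ],
)

```text
t: 20.6
ee_pos: [0.4489, -0.236, 0.0407]
ee_rot: [0.0, 1.0, 0.011, -0.0]
wrist_force: [0.1, 3.9, 1.3]
width: 0.569
```

```bash
python3 - <<'E'
from h import *
show()
c=cam("top"); crop(c,230,390,250,320,5,"t16.png")
s=cam("scene"); crop(s,255,425,230,330,4,"s16.png")
E
```

```text
t 20.6 [ 0.4489 -0.236   0.0407] heading 1.3149715485301032 tilt [-5.38878025e-03 -6.72008990e-05] w 52.23041332098886 F [0.1  3.87 1.34] [1.638 0.08  0.05 ]
```

View pics/t16.png

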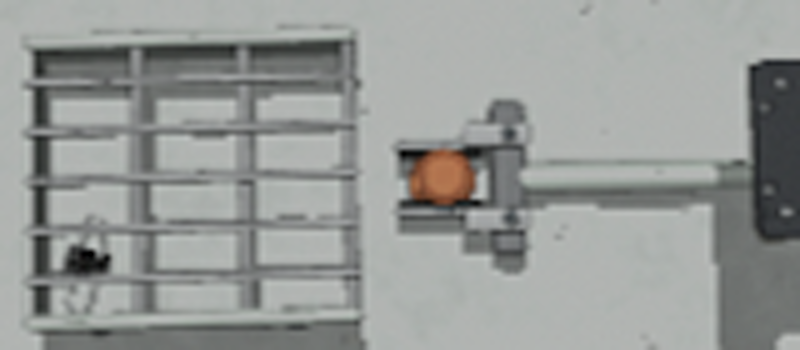

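View pics/s16.png

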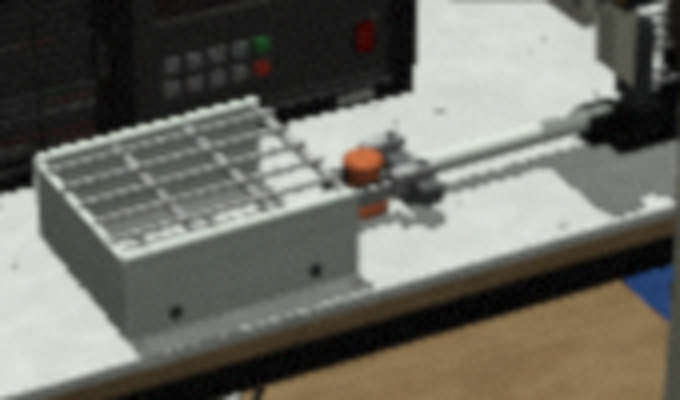

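Knob stands upright between the jaws, now outside (knob at about pixel (319,285)). About 50 mm more to go.

>>> step_arm(
  moves=[
    [[0.052,0,0.003,0,0,0,0],[0.052,0,0.008,0,0,0,0],[0.052,0,0.014,0,0,0,0],[0.052,0,0.02,0,0,0,0],[0.052,0,0.026,0,0,0,0],[0.052,0,0.032,0,0,0,0],[0.052,0,0.038,0,0,0,0],[0.052,0,0.044,0,0,0,0],[0.052,0,0.048,0,0,0,0],[0.052,0,0.05,0,0,0,0]],
  ],
)

```text
t: 21.95
ee_pos: [0.4501, -0.2858, 0.0407]
ee_rot: [-0.0, 1.0, 0.011, -0.0]
wrist_force: [-1.2, 4.2, 0.4]
width: 0.567
```

```bash
python3 - <<'E'
from h import *
show()
c=cam("top"); crop(c,230,390,250,320,5,"t17.png")
m=cv2.inRange(cv2.cvtColor(c["img"],cv2.COLOR_RGB2HSV),(3,110,60),(18,255,255)); m[:, :225]=0;m[:,400:]=0;m[:245]=0;m[330:]=0
v,u=np.nonzero(m);print("knob",px2w(c,u.mean(),v.mean(),.033))
E
```

```text
t 21.95 [ 0.4501 -0.2858  0.0407] heading 1.3149704989898048 tilt [-0.00021603  0.003317  ] w 52.090622068076506 F [-1.18  4.24  0.44] [ 1.656  0.063 -0.041]
knob [ 0.44511764 -0.06495097  0.033     ]
```

View pics/t17.png

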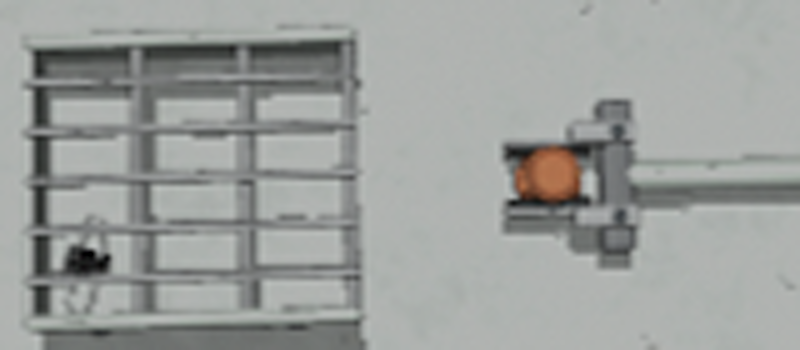

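>>> step_arm(
  moves=[
    [[0.0525,0,0,0,0,0,0],[0.053,0,0,0,0,0,0],[0.054,0,0,0,0,0,0],[0.055,0,0,0,0,0,0],[0.056,0,0,0,0,0,0],[0.057,0,0,0,0,0,0],[0.058,0,0,0,0,0,0],[0.06,0,0,0,0,0,0],[0.062,0,0,0,0,0,0],[0.064,0,0,0,0,0,0]],
  ],
)

```text
t: 23.25
ee_pos: [0.4503, -0.286, 0.0409]
ee_rot: [0.0, 1.0, 0.011, 0.0]
wrist_force: [-0.6, -0.6, 0.6]
width: 0.692
```

```bash
python3 - <<'E'
from h import *
show()
c=cam("top"); crop(c,290,390,255,315,8,"t18.png")
s=cam("scene"); crop(s,325,455,210,310,6,"s18.png")
E
```

```text
t 23.25 [ 0.4503 -0.286   0.0409] heading 1.3164215406223594 tilt [ 0.02853414 -0.03448496] w 63.483990008732846 F [-0.57 -0.57  0.57] [ 0.014 -0.026  0.03 ]
```

View pics/t18.png

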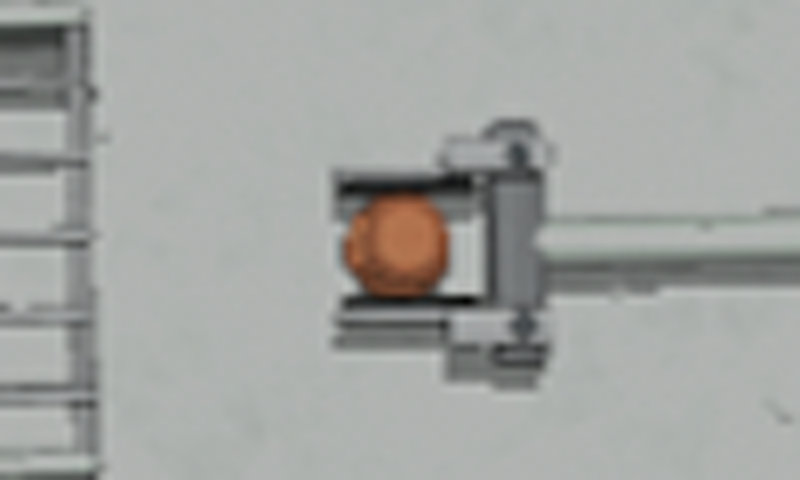

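View pics/s18.png

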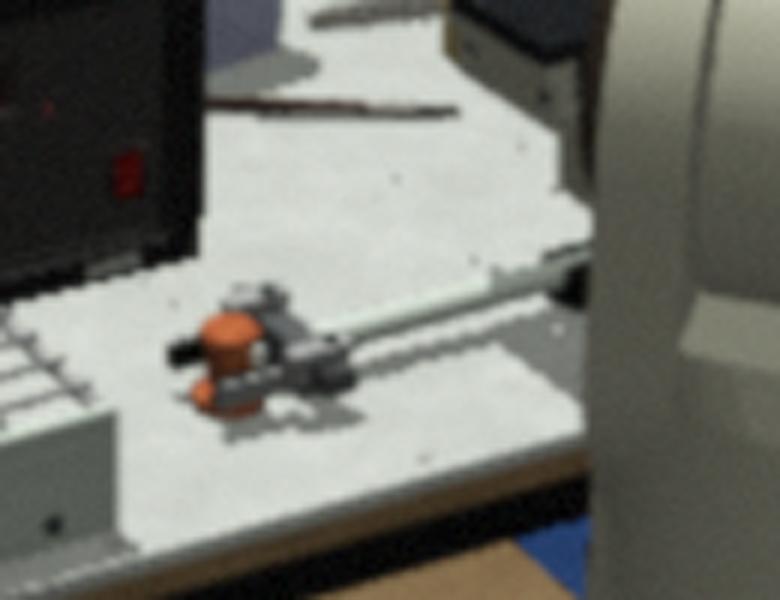

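>>> step_arm(
  moves=[
    [[0.07,0,0,0,0,0,0],[0.08,0,0,0,0,0,0],[0.09,0,0,0,0,0,0],[0.09,0,0,0,0,0,0],[0.09,0,0,-0.005,0,0,0],[0.09,0,0,-0.015,0,0,0],[0.09,0,0,-0.035,0,0,0],[0.09,0,0,-0.06,0,0,0],[0.09,0,0,-0.09,0,0,0],[0.09,0,0,-0.12,0,0,0]],
  ],
)

```text
t: 24.6
ee_pos: [0.4502, -0.2856, 0.1625]
ee_rot: [0.0, 1.0, 0.012, 0.0]
wrist_force: [-0.0, -0.2, -0.5]
width: 0.98
```

>>> step_arm(
  moves=[
    [[0.09,0,0.02,-0.02,0,0,0],[0.09,0,0.05,-0.04,0,0,0],[0.09,0,0.09,-0.05,0,0,0],[0.09,0,0.12,-0.05,0,0,0],[0.09,0,0.13,-0.05,0,0,0],[0.09,0,0.13,-0.05,0,0,0]],
  ],
)

```text
t: 25.35
ee_pos: [0.453, -0.4151, 0.2106]
ee_rot: [-0.0, 1.0, 0.011, -0.0]
wrist_force: [-0.5, 0.2, -0.3]
width: 0.98
```

```bash
python3 - <<'E'
from h import *
show()
c=cam("top"); crop(c,230,430,240,320,4,"t19.png")
s=cam("scene"); crop(s,255,455,180,330,4,"s19.png")
m=cv2.inRange(cv2.cvtColor(c["img"],cv2.COLOR_RGB2HSV),(3,110,60),(18,255,255)); m[:, :225]=0;m[:,400:]=0;m[:245]=0;m[330:]=0
v,u=np.nonzero(m);print("knob",px2w(c,u.mean(),v.mean(),.03))
E
```

```text
t 25.35 [ 0.453  -0.4151  0.2106] heading 1.311547526922016 tilt [-0.00862968  0.04957046] w 89.92201207790161 F [-0.5   0.2  -0.33] [ 0.064 -0.018 -0.026]
knob [ 0.44442339 -0.06536915  0.03      ]
```

View pics/t19.png

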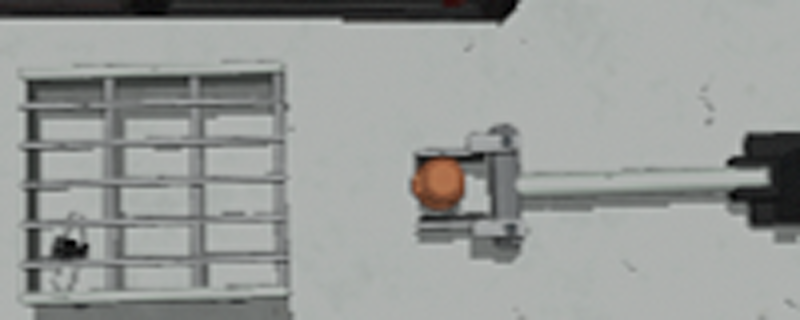

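View pics/s19.png

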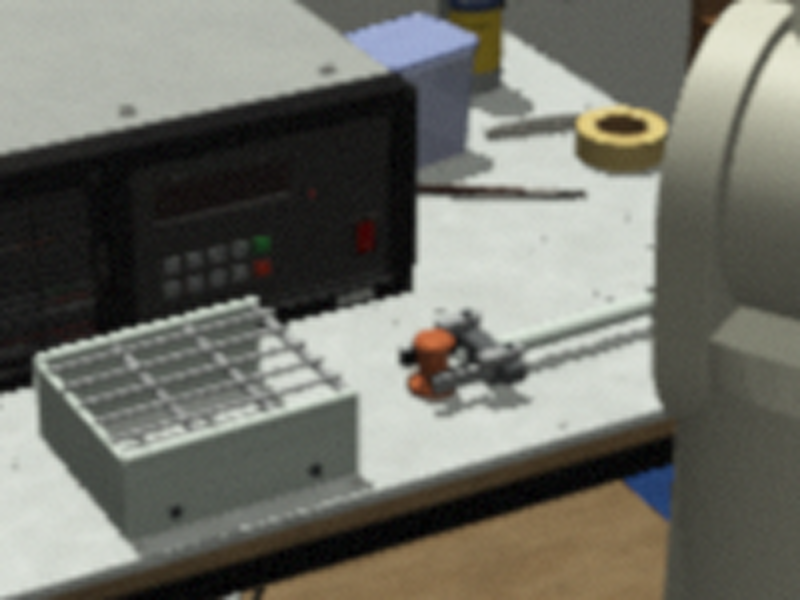

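```bash
python3 -c "
from h import *
show()
from cell import close_job
print(close_job())"
```

```text
t 25.45 [ 0.4536 -0.4136  0.2106] heading 1.4357468481774989 tilt [-0.00933686  0.07837124] w 90.19787928673944 F [-0.08  0.13 -0.37] [0.102 0.055 0.089]
the job is handed in; nothing more can be done
None
```

The knob is out and standing upright about 86 mm in front of the rack. The reacher stands free with its jaws open around the knob's neck. I handed the job in at 25.5 s with the robot clear of both.

- **Approach:** I took the reacher by its handle, slid it in under the rack and brought the open jaws round the neck. On the way in, the tool drifted about 3 to 4 mm sideways in the light grip. I corrected that before the jaws reached the knob, and it had not visibly moved.
- **Squeeze:** The jaws met the neck at about 5.9 mm of trigger travel. I held it with a finger opening command of 52.0 mm, which I estimate at about 20 N on the trigger. That figure comes from how far the fingers lagged their command, because the grip force can't be read directly.
- **Hardest bite:** While feeling for the bite I briefly commanded 51.5 mm and may have reached the 30 N limit, about 9 N per jaw. That is below the 12 N that marks the plating, but I could not measure it.
- **Draw:** I drew the knob out at about 50 mm/s, and the wrist force stayed near 4 N. The largest reading at the checks between moves was about 8 N, downward on the tool while sliding it before the rack; raising the hand 1 mm cleared it.
- **Last pictures:** The knob is upright and roughly centred between the jaws. The reacher shifted back a few millimetres as the trigger released and the hand left. In the last pictures the rack and the clip under it look unmoved. The tape and brush look undisturbed too. The wood block and the second clip were outside those close-up views, and the arm never went near them.

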